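# Clear the glasses-fitting table

## Task

Clear the fitting table by putting each thing where its kind belongs: lay both spectacle cases flat on the floor of the wide shallow tray, stand one slim lens-cleaner bottle upright in each pocket of the slotted two-pocket basket, and stand the carton of lens wipes upright in the small plain tub. Set things down rather than dropping them, and leave the fat pump bottle and the pen cup standing where they are.

Things in the scene. Friction and masses are not known exactly. Their poses are not given: they have to be found in the camera images.
- case_a: hard spectacle case, dark grey-black, a long oblong with rounded edges (edge radius 10 mm), 142 mm long (its x axis) x 52 mm wide (y) x 36 mm high (z), about 0.1 kg, lying flat. The two cases are alike. Origin: centre of its underside, z up
- case_b: hard spectacle case, dark grey-black, a long oblong with rounded edges (edge radius 10 mm), 142 mm long (its x axis) x 52 mm wide (y) x 36 mm high (z), about 0.1 kg, lying flat. The two cases are alike. Origin: centre of its underside, z up
- bottle_a: slim lens-cleaner bottle standing upright: pale round body 36 mm in diameter up to 85 mm height, then a shoulder and a grey cap 23 mm in diameter from 98 to 120 mm, about 0.07 kg. The two are alike. Origin: centre of its underside; z is its axis, upward
- bottle_b: slim lens-cleaner bottle standing upright: pale round body 36 mm in diameter up to 85 mm height, then a shoulder and a grey cap 23 mm in diameter from 98 to 120 mm, about 0.07 kg. The two are alike. Origin: centre of its underside; z is its axis, upward
- carton: small square-edged cardboard carton of lens wipes, 80 mm (x) x 52 mm (y) x 65 mm high (z), about 0.12 kg, standing upright. Origin: centre of its underside, z up
- tray: the largest container: wide shallow open tray (blue plastic), outside 172 mm (x) x 202 mm (y) x 25 mm high, walls and floor 3 mm thick, so inside 166 x 196 mm: the two cases fit flat, side by side, both along x, 45 mm either side of the middle in y. Origin: centre of its underside, z up. Fixed to the table, cannot be pushed.
- basket: slotted two-pocket basket (white plastic), outside 72 mm (x) x 138 mm (y) x 45 mm high, walls, floor and one middle divider 4 mm thick; the divider runs along x at y = 0, full height, leaving two pockets, each 64 mm (x) x 63 mm (y), centred at y = +33.5 mm and y = -33.5 mm. Origin: centre of its underside, z up. Fixed to the table, cannot be pushed.
- tub: small plain one-compartment tub (grey plastic), outside 112 mm (x) x 86 mm (y) x 38 mm high, walls and floor 4 mm thick, inside 104 x 78 mm. Origin: centre of its underside, z up. Fixed to the table, cannot be pushed.
- pump: bystander: fat hand-gel pump bottle, 62 mm in diameter, 135 mm tall with its pump head, loose; not to be moved. Origin: centre of its underside
- pencup: bystander: dark round metal cup 72 mm in diameter, 85 mm high, with pens up to 140 mm high that lean a little over its rim, loose; not to be moved. Origin: centre of its underside

How it is judged:
By the outcome, as a careful person would: the job done as asked, in the order asked, and still so for the second after the job is handed in, with the robot touching nothing.
It also fails if it takes over 134 s, if anything falls off the work surface, if the arm or the gripper's body presses on something with over 40 N, if the wrist force passes 120 N, or if a joint passes its speed limit or range.

## Robot

A 7-joint arm with a two-finger parallel gripper is mounted at the origin on the work surface. World frame = base frame: x ahead of the robot, y to its left, z up, the work surface at z = 0. Lengths are in mm, angles in rad, forces in N, time in s.
With the tool pointing down it reaches from about 425 to 925 mm from the base axis. Payload 6.8 kg.
Tool frame: the origin (TCP) lies midway between the tips of the shut fingers; the grasp point (between the pads) lies 19 mm behind it; z points along the fingers, y is the line along which they close (so a half turn about z gives the same grasp; the last joint's range is limited). The gripper opens to 88 mm and grips with 3 to 60 N. Pads are 20 mm wide; open, the fingers measure 115 mm over their backs; the gripper's body (75 mm by 178 mm) begins 61 mm behind the grasp point.
Start: joints at [-1.231, 0.477, 0.022, 1.555, -0.011, 1.109, -0.083], TCP at [292.263, 608.465, 222.664] pointing down, gripper open.
Joint ranges: [-2.96, 2.96], [-0.34, 2.1], [-1.41, 1.46], [0.24, 2.44], [-1.37, 4.51], [0.17, 1.92], [-2.96, 2.96]. Speed limits (rad/s): [2.39, 2.39, 3.14, 3.14, 3.14, 3.14, 3.14].

## Interface

Orientations are given as a unit quaternion [x, y, z, w].
In Python, from workcell import arm, optics gives the robot as it stands. The module is installed in compiled form; this text tells all that it offers.
- The arm moves only by the shell command python3 -m inch 'ROWS' [OPENING]. ROWS is text: rows parted by semicolons, each of 6 numbers parted by spaces: the shift along the tool's x, y, z each as a share of 500 mm, from -1 to 1, then the turn, a rotation vector about the tool's x, y, z each as a share of pi rad, from -1 to 1. A call has 1 to 5 rows; each row shifts and turns the commanded pose from where the row before left it, along the tool's axes as they then stand; what a row does not reach is not made up. A row lasts 1/12 s, in which the tool goes at most 41.7 mm and 7.16 degrees, less where a joint would pass 70% of its speed; a pose out of reach is approached as far as the arm can. A call with a number of a shift or a turn outside -1 to 1 is refused whole. A call with a gripper value outside its range is refused whole. OPENING is the gripper's target within -1 to 1 (fully open at 1, half-way at 0, shut at -1), set as the call begins (- or left out, the last holds). The fingers move at their own pace and stop on an object; the grip force is fixed at half the most. Time passes only in rows, so rows that do not move let the fingers close. It gives the time, the measured TCP pose, the force, the opening and the grip force at its end, in the units of the state.
- arm.observe(): the state, without advancing time (a new reading comes with each control period).
- optics.read_camera(name): name is "scene" or "top"; returns a dict with "pixels" (420x560x3 uint8, red, green, blue), "range_z" (420x560 float32, mm along the optical axis (not along the pixel's ray), 0 where there is no reading), "fov_y" (degrees; the focal length in pixels is half the picture's height over the tangent of half this angle, whatever the lens; pixels are square), "cx", "cy" (the principal point, pixels), "view" (4x4, takes a point from world to camera coordinates). Camera axes: x right, y down, z forward; pixel columns grow to the right and rows downward; lengths in mm; the calibration is good to about 2 mm. A picture is of the moment at which its call begins.
- arm.finish_job(): hands the job in; it is judged then, once.
The state is a dict: "t": time; "joints": joint angles; "joint_velocities": joint speeds; "effort": joint torques, N m; "ee_pos": TCP position; "orientation": TCP orientation; "wrist_force": force on the tool from outside, world axes, zero at the start; "ft_torque": the same for the moment, N m; "opening": finger opening in mm; "grasp_force": force on a finger pad.
Only numpy, scipy, OpenCV 4.12 (cv2) and the standard library are available. Lean on these libraries where they do the work, as an engineer would, in place of code of your own. Each camera call takes 0.05 s, during which the arm holds its last target. There are 200 camera calls.

## Working session

There is one attempt and no reset: what is moved stays moved. The work goes in short steps, Python scripts to look and compute and a shell command to move; the robot and the scene stay as the last step left them, time stands still between calls to the robot, and variables do not carry over. Pictures are saved under pics/ and viewed, at most 14 in all, crops included, and the job is handed in when it is done.

```bash
mkdir -p pics; python3 - <<'E'
from workcell import arm, optics
import cv2, numpy as np
for n in ("top","scene"):
    r=optics.read_camera(n); cv2.imwrite(f"pics/{n}0.png",r["pixels"][:,:,::-1]); np.savez(f"{n}0.npz",**r)
    print(n,r["fov_y"],r["cx"],r["cy"],np.round(r["view"],3).tolist())
print(arm.observe())
E
```

```text
top 44.020219854987126 286.4994205335528 209.90003098215988 [[-0.025, -1.0, 0.012, 0.609], [-0.982, 0.022, -0.186, 526.438], [0.185, -0.016, -0.983, 1491.181], [0.0, 0.0, 0.0, 1.0]]
scene 46.75334984855178 279.82054586807425 212.90334158490285 [[-0.092, 0.996, -0.013, 64.141], [0.776, 0.064, -0.628, -401.575], [-0.624, -0.068, -0.778, 1828.16], [0.0, 0.0, 0.0, 1.0]]
{'t': 0.1, 'joints': array([-1.23107473,  0.47767246,  0.02233539,  1.55629999, -0.01150254,
        1.10930238, -0.0831022 ]), 'joint_velocities': array([-0.00012809, -0.00070511, -0.00024181, -0.00072489, -0.00200466,
        0.00090525, -0.00084088]), 'effort': array([ 4.56961105e-03, -5.84094214e+01,  1.54019751e+00, -2.73316365e+01,
       -5.41903521e-02,  1.29947727e-02,  5.49481570e-05]), 'ee_pos': array([292.05581559, 607.97042136, 221.83117564]), 'orientation': array([ 2.22032867e-01,  9.75038872e-01, -7.67637819e-04, -1.20930037e-04]), 'wrist_force': array([0.15389138, 0.15873251, 0.87558983]), 'ft_torque': array([ 0.06314023,  0.00770464, -0.01100969]), 'grasp_force': 0.0, 'opening': 88.12376594347445}
```

View pics/top0.png

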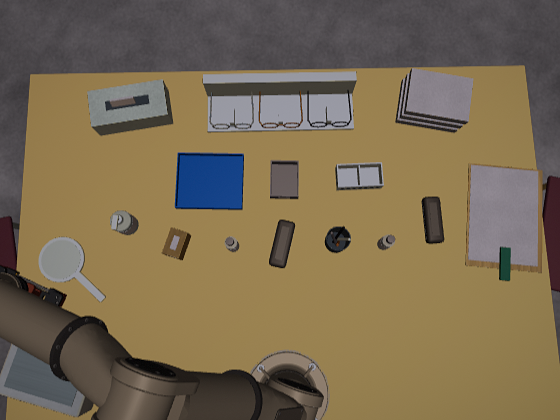

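View pics/scene0.png

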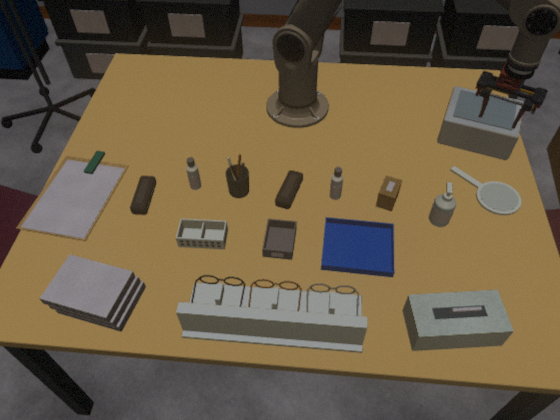

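The top view shows the tray (210,181), tub (285,180), basket (360,176), cases (282,243) and (433,220), bottles (231,244) and (388,242), carton (176,243), pump (123,222) and pen cup (338,239). The scene view agrees with this, and nothing important is hidden.

```bash
cat > h.py <<'E'
import numpy as np, cv2
from scipy.spatial.transform import Rotation as R
def world(r):
    h,w=r["range_z"].shape; f=h/2/np.tan(np.radians(float(r["fov_y"]))/2)
    v,u=np.mgrid[:h,:w]; d=r["range_z"].astype(float)
    P=np.stack([(u+0-r["cx"])/f*d,(v-r["cy"])/f*d,d],-1)
    V=r["view"]; return (P-V[:3,3])@V[:3,:3], d>0
def blobs(r,zmin=10,box=(300,850,-480,480),amin=15):
    W,ok=world(r)
    m=(ok&(W[...,2]>zmin)&(W[...,0]>box[0])&(W[...,0]<box[1])&(W[...,1]>box[2])&(W[...,1]<box[3])).astype(np.uint8)
    n,L,S,C=cv2.connectedComponentsWithStats(m)
    for i in range(1,n):
        if S[i,4]<amin: continue
        p=W[L==i]; top=np.percentile(p[:,2],95); q=p[p[:,2]>top-10]
        (c,s,a)=cv2.minAreaRect(q[:,:2].astype(np.float32))
        yield C[i].round(),S[i,4],round(top),np.round(c,1),np.round(s),round(a,1)
def go(x,y,z,yaw):
    """rows needed to TCP x,y,z (mm) with tool y axis at yaw deg in world, tool down"""
    from workcell import arm
    s=arm.observe(); R0=R.from_quat(s["orientation"])
    a=np.radians(yaw); Y=np.array([np.cos(a),np.sin(a),0]); Z=np.array([0,0,-1.]); X=np.cross(Y,Z)
    rv=(R0.inv()*R.from_matrix(np.stack([X,Y,Z],1))).as_rotvec()/np.pi
    d=np.array([x,y,z])-s["ee_pos"]
    print("tool shift",np.round(R0.inv().apply(d)/500,4),"turn",np.round(rv,4),"shift after turn",np.round(np.stack([X,Y,Z])@d/500,4),"t",round(s["t"],2))
E
python3 - <<'E'
import numpy as np
from h import *
for n in ("top","scene"):
    r=np.load(f"{n}0.npz"); print(n)
    W,ok=world(r); 
    for b in blobs(r): print(*b)
    t=W[ok&(abs(W[...,2])<8)&(W[...,0]>400)&(W[...,0]<700)&(abs(W[...,1])<300)]; print("table z",np.median(t[:,2]))
go(292,608,222,90)
E
```

```text
top
[420. 112.] 1017 94 [ 826.1 -428.8] [105.  52.] 84.5
[144. 116.] 1078 89 [823.6 409.5] [ 53. 140.] 0.2
[280. 120.] 2118 54 [820.3  -1. ] [ 58. 434.] 0.0
[207. 178.] 464 30 [630.8 221.3] [203. 174.] 87.8
[284. 178.] 318 43 [627.9  -7.1] [ 85. 113.] 88.7
[360. 175.] 543 48 [ 632.7 -235.7] [ 74. 139.] 1.0
[432. 219.] 850 40 [ 492.8 -451.2] [141.  51.] 2.0
[124. 222.] 497 135 [489.1 468.9] [18. 42.] 85.9
[282. 243.] 836 41 [431.7   4.9] [ 50. 139.] 75.7
[176. 243.] 601 70 [436.1 314.9] [53. 80.] 72.2
[338. 238.] 389 135 [ 434.8 -156.6] [43. 43.] 23.8
[386. 241.] 190 122 [ 424.8 -300.6] [20. 20.] 1.5
[231. 243.] 163 122 [429.8 150.8] [20. 20.] 1.2
table z 0.3957902547043861
scene
[237. 178.] 683 127 [ 436.1 -157.5] [47. 42.] 23.2
[192. 172.] 302 119 [ 426.2 -302.2] [22. 20.] 36.7
[336. 182.] 311 118 [430.6 150.5] [22. 25.] 35.2
[288. 189.] 633 38 [435.4   4.4] [ 50. 144.] 74.9
[143. 194.] 667 39 [ 494.8 -452.3] [143.  49.] 2.1
[388. 192.] 556 67 [437.6 314. ] [52. 83.] 71.5
[441. 206.] 611 133 [490.5 468.4] [17. 44.] 84.3
[360. 246.] 644 27 [631.5 220.5] [203. 179.] 87.8
[201. 232.] 905 46 [ 632.8 -236.5] [ 78. 140.] 0.5
[279. 238.] 506 40 [628.4  -8.1] [ 86. 118.] 87.9
[117. 276.] 803 93 [ 822.  -428.3] [104.  55.] 89.4
[276. 295.] 2866 52 [820.9  -1. ] [435.  59.] 89.8
[436. 300.] 861 88 [831.  410.5] [ 46. 144.] 7.9
table z 0.08258871550859714
tool shift [ 0.0001  0.     -0.0003] turn [-5.000e-04 -1.000e-04 -1.425e-01] shift after turn [ 0.0001  0.0001 -0.0003] t 0.1
```

```bash
python3 -c "
from h import go
go(433,4.6,150,75.3)"
```

```text
tool shift [-0.7766 -0.9655  0.1452] turn [-0.0005 -0.     -0.0609] shift after turn [-0.5789 -1.0957  0.1437] t 0.1
```

```bash
python3 -m inch '0 0 0 0 0 -0.0305; 0 0 0 0 0 -0.0305' 1
python3 -m inch '-0.029 -0.055 0.007 0 0 0; -0.029 -0.055 0.007 0 0 0; -0.029 -0.055 0.007 0 0 0; -0.029 -0.055 0.007 0 0 0; -0.029 -0.055 0.007 0 0 0'
python3 -m inch '-0.029 -0.055 0.007 0 0 0; -0.029 -0.055 0.007 0 0 0; -0.029 -0.055 0.007 0 0 0; -0.029 -0.055 0.007 0 0 0; -0.029 -0.055 0.007 0 0 0'
python3 -m inch '-0.029 -0.055 0.007 0 0 0; -0.029 -0.055 0.007 0 0 0; -0.029 -0.055 0.007 0 0 0; -0.029 -0.055 0.007 0 0 0; -0.029 -0.055 0.007 0 0 0'
python3 -m inch '-0.029 -0.055 0.007 0 0 0; -0.029 -0.055 0.007 0 0 0; -0.029 -0.055 0.007 0 0 0; -0.029 -0.055 0.007 0 0 0; 0 0 0 0 0 0'
python3 -c "
from h import go
go(433,4.6,4,75.3)"
```

```text
t: 0.27
ee_pos: [292.0, 608.2, 222.0]
orientation: [0.126, 0.992, -0.001, -0.0]
wrist_force: [1.2, -0.1, 0.2]
opening: 87.9
grasp_force: 0.0
t: 0.68
ee_pos: [327.6, 455.3, 204.6]
orientation: [0.128, 0.992, -0.0, -0.0]
wrist_force: [0.1, -0.0, 0.7]
opening: 87.8
grasp_force: 0.0
t: 1.1
ee_pos: [362.8, 303.9, 187.3]
orientation: [0.128, 0.992, -0.0, -0.0]
wrist_force: [-0.0, -0.2, 0.7]
opening: 87.6
grasp_force: 0.0
t: 1.52
ee_pos: [398.0, 152.7, 169.9]
orientation: [0.128, 0.992, -0.0, -0.0]
wrist_force: [0.4, 0.0, -0.5]
opening: 87.6
grasp_force: 0.0
t: 1.93
ee_pos: [426.5, 27.6, 155.6]
orientation: [0.131, 0.991, -0.001, -0.0]
wrist_force: [-0.5, -0.2, 0.2]
opening: 87.9
grasp_force: 0.0
tool shift [-0.0247 -0.0404  0.3034] turn [-0.0007 -0.     -0.0023] shift after turn [-0.0243 -0.0412  0.3033] t 1.93
```

```bash
python3 -m inch '-0.0243 -0.041 0 0 0 -0.002; 0 0 0.05 0 0 0; 0 0 0.05 0 0 0; 0 0 0.05 0 0 0; 0 0 0 0 0 0'
python3 -c "
from h import go
go(433,4.6,4,75.3)"
```

```text
t: 2.35
ee_pos: [430.0, 10.1, 77.9]
orientation: [0.125, 0.992, -0.001, -0.003]
wrist_force: [-0.8, 0.7, -0.7]
opening: 87.8
grasp_force: 0.0
tool shift [-0.0095 -0.0088  0.1477] turn [-0.001  -0.002   0.0022] shift after turn [-0.0087 -0.0092  0.1477] t 2.35
```

```bash
python3 -m inch '-0.009 -0.009 0 0 0 0.002; 0 0 0.03 0 0 0; 0 0 0.03 0 0 0; 0 0 0.03 0 0 0; 0 0 0 0 0 0'
python3 -m inch '0 0 0 0 0 0'
python3 -c "
from h import go
go(433,4.6,4,75.3)"
```

```text
t: 2.77
ee_pos: [436.2, 4.8, 35.9]
orientation: [0.128, 0.992, -0.0, -0.0]
wrist_force: [-0.9, -0.5, 0.4]
opening: 87.9
grasp_force: 0.0
t: 2.85
ee_pos: [436.8, 4.7, 37.1]
orientation: [0.128, 0.992, 0.0, 0.0]
wrist_force: [0.6, -0.6, -0.2]
opening: 87.6
grasp_force: 0.0
tool shift [ 0.0073 -0.0022  0.0662] turn [0.0001 0.0001 0.    ] shift after turn [ 0.0073 -0.0022  0.0662] t 2.85
```

```bash
python3 -m inch '0.006 0 0.03 0 0 0; 0 0 0.031 0 0 0; 0 0 0 0 0 0; 0 0 0 0 0 0; 0 0 0 0 0 0'
python3 -c "
from h import go
go(433,4.6,4,75.3)"
```

```text
t: 3.27
ee_pos: [434.2, 5.6, 6.9]
orientation: [0.128, 0.992, 0.0, 0.001]
wrist_force: [0.6, 0.3, 0.2]
opening: 88.1
grasp_force: 0.0
tool shift [ 0.0019 -0.0026  0.0058] turn [0.0002 0.0005 0.0001] shift after turn [ 0.0019 -0.0026  0.0058] t 3.27
```

```bash
python3 -m inch '0.002 -0.002 0.006 0 0 0; 0 0 0 0 0 0; 0 0 0 0 0 0; 0 0 0 0 0 0; 0 0 0 0 0 0' -1
python3 -m inch '0 0 0 0 0 0; 0 0 0 0 0 0; 0 0 0 0 0 0; 0 0 0 0 0 0; 0 0 0 0 0 0'
python3 -m inch '0 0 -0.06 0 0 0; 0 0 -0.06 0 0 0; 0 0 -0.06 0 0 0; 0 0 -0.06 0 0 0; 0 0 -0.06 0 0 0'
python3 -m inch '0 0 0 0 0 0.035; 0 0 0 0 0 0.035; 0 0 0 0 0 0; 0 0 0 0 0 0; 0 0 0 0 0 0'
python3 -c "
from h import go
go(632.7,266,130,87.8)"
```

```text
t: 3.68
ee_pos: [432.2, 4.9, 2.8]
orientation: [0.128, 0.992, 0.0, 0.0]
wrist_force: [0.3, 0.8, -0.0]
opening: 57.9
grasp_force: 0.0
t: 4.1
ee_pos: [432.1, 4.9, 2.7]
orientation: [0.128, 0.992, 0.0, 0.0]
wrist_force: [-1.0, 0.9, 4.2]
opening: 52.0
grasp_force: 30.0
t: 4.52
ee_pos: [431.4, 4.7, 153.8]
orientation: [0.128, 0.992, -0.0, -0.0]
wrist_force: [-0.2, 0.6, -1.0]
opening: 51.6
grasp_force: 30.0
t: 4.93
ee_pos: [431.6, 4.8, 152.2]
orientation: [0.234, 0.972, -0.0, -0.0]
wrist_force: [-0.1, -0.4, -0.4]
opening: 52.0
grasp_force: 30.0
tool shift [-0.1201  0.6483  0.0438] turn [-0.0002 -0.0003 -0.1383] shift after turn [-0.3818  0.5374  0.0444] t 4.93
```

```bash
python3 -m inch '0 0 0 0 0 -0.0346; 0 0 0 0 0 -0.0346; 0 0 0 0 0 -0.0346; 0 0 0 0 0 -0.0346; 0 0 0 0 0 0'
python3 -m inch '-0.038 0.054 0 0 0 0; -0.038 0.054 0 0 0 0; -0.038 0.054 0 0 0 0; -0.038 0.054 0 0 0 0; -0.038 0.054 0 0 0 0'
python3 -m inch '-0.038 0.054 0 0 0 0; -0.038 0.054 0 0 0 0; -0.038 0.054 0 0 0 0; -0.038 0.054 0 0 0 0; -0.038 0.05 0 0 0 0'
python3 -m inch '0 0 0.04 0 0 0; 0 0 0.04 0 0 0; 0 0 0.04 0 0 0; 0 0 0 0 0 0; 0 0 0 0 0 0'
python3 -c "
from h import go
go(632.7,266,8,87.8)"
```

```text
t: 5.35
ee_pos: [431.7, 4.7, 152.2]
orientation: [0.018, 1.0, -0.0, -0.001]
wrist_force: [0.4, -0.9, -0.3]
opening: 52.0
grasp_force: 30.0
t: 5.77
ee_pos: [533.1, 137.1, 152.1]
orientation: [0.022, 1.0, -0.0, -0.0]
wrist_force: [-0.8, 0.2, -1.2]
opening: 51.9
grasp_force: 30.0
t: 6.18
ee_pos: [633.3, 266.6, 151.7]
orientation: [0.021, 1.0, -0.0, -0.001]
wrist_force: [1.2, 0.1, -0.9]
opening: 51.6
grasp_force: 30.0
t: 6.6
ee_pos: [631.9, 264.3, 91.1]
orientation: [0.021, 1.0, -0.001, -0.002]
wrist_force: [0.3, -0.5, 0.5]
opening: 51.9
grasp_force: 30.0
tool shift [-0.002   0.0039  0.1662] turn [-0.0006 -0.001  -0.0013] shift after turn [-0.0015  0.0036  0.1663] t 6.6
```

```bash
python3 -m inch '-0.0015 0.0035 0.04 0 0 -0.001; 0 0 0.04 0 0 0; 0 0 0.04 0 0 0; 0 0 0.03 0 0 0; 0 0 0 0 0 0'
python3 -m inch '0 0 0 0 0 0; 0 0 0 0 0 0; 0 0 0 0 0 0'
python3 -c "
from h import go
go(632.7,266,6,87.8)"
```

```text
t: 7.02
ee_pos: [632.3, 265.9, 15.5]
orientation: [0.019, 1.0, -0.001, -0.002]
wrist_force: [-0.2, -0.3, -1.5]
opening: 51.8
grasp_force: 30.0
t: 7.27
ee_pos: [635.0, 267.0, 19.4]
orientation: [0.019, 1.0, 0.001, 0.001]
wrist_force: [-0.2, -1.2, -0.4]
opening: 52.0
grasp_force: 30.0
tool shift [ 0.0045 -0.0021  0.0268] turn [ 0.0004  0.0007 -0.    ] shift after turn [ 0.0044 -0.0021  0.0268] t 7.27
```

```bash
python3 -m inch '0.002 -0.001 0.008 0 0 0; 0 0 0.008 0 0 0; 0 0 0.006 0 0 0; 0 0 0 0 0 0; 0 0 0 0 0 0'
python3 -m inch '0 0 0 0 0 0; 0 0 0 0 0 0; 0 0 0 0 0 0'
```

```text
t: 7.68
ee_pos: [632.6, 266.0, 6.4]
orientation: [0.019, 1.0, -0.0, -0.0]
wrist_force: [1.1, 0.4, -0.7]
opening: 51.7
grasp_force: 30.0
t: 7.93
ee_pos: [632.8, 266.1, 6.7]
orientation: [0.019, 1.0, 0.0, 0.0]
wrist_force: [-0.3, -0.0, -0.7]
opening: 52.2
grasp_force: 30.0
```

```bash
python3 -m inch '0 0 0.001 0 0 0; 0 0 0.001 0 0 0; 0 0 0 0 0 0; 0 0 0 0 0 0'
python3 -m inch '0 0 0 0 0 0; 0 0 0 0 0 0; 0 0 0 0 0 0; 0 0 0 0 0 0; 0 0 0 0 0 0' 0.45
python3 -m inch '0 0 -0.02 0 0 0; 0 0 -0.05 0 0 0; 0 0 -0.08 0 0 0; 0 0 -0.08 0 0 0; 0 0 -0.08 0 0 0'
python3 -m inch '0 0 -0.04 0 0 0; 0 0 0 0 0 0; 0 0 0 0 0 0; 0 0 0 0 0 0; 0 0 0 0 0 0' 1
python3 -c "
from h import go
go(494,-452,180,92)"
```

```text
t: 8.27
ee_pos: [632.9, 266.1, 5.9]
orientation: [0.019, 1.0, 0.0, 0.0]
wrist_force: [-0.5, -0.2, 0.7]
opening: 52.2
grasp_force: 30.0
t: 8.68
ee_pos: [632.8, 266.1, 5.6]
orientation: [0.019, 1.0, 0.0, -0.0]
wrist_force: [0.3, 0.6, -0.1]
opening: 63.9
grasp_force: 0.0
t: 9.1
ee_pos: [632.5, 265.8, 163.0]
orientation: [0.019, 1.0, -0.0, -0.0]
wrist_force: [-0.0, 1.1, -0.3]
opening: 63.7
grasp_force: 0.0
t: 9.52
ee_pos: [631.6, 265.7, 179.0]
orientation: [0.019, 1.0, -0.001, -0.001]
wrist_force: [-0.6, 0.1, -0.1]
opening: 87.6
grasp_force: 0.0
tool shift [ 2.2050e-01 -1.4448e+00  6.0000e-04] turn [-0.0004 -0.0009 -0.0232] shift after turn [ 0.3252 -1.4249 -0.0021] t 9.52
```

```bash
python3 -m inch '0 0 0 0 0 -0.023; 0 0 0 0 0 0; 0.0163 -0.0713 0 0 0 0; 0.0163 -0.0713 0 0 0 0; 0.0163 -0.0713 0 0 0 0'
python3 -m inch '0.0163 -0.0713 0 0 0 0; 0.0163 -0.0713 0 0 0 0; 0.0163 -0.0713 0 0 0 0; 0.0163 -0.0713 0 0 0 0; 0.0163 -0.0713 0 0 0 0'
python3 -m inch '0.0163 -0.0713 0 0 0 0; 0.0163 -0.0713 0 0 0 0; 0.0163 -0.0713 0 0 0 0; 0.0163 -0.0713 0 0 0 0; 0.0163 -0.0713 0 0 0 0'
python3 -m inch '0.0163 -0.0713 0 0 0 0; 0.0163 -0.0713 0 0 0 0; 0.0163 -0.0713 0 0 0 0; 0.0163 -0.0713 0 0 0 0; 0.0163 -0.0713 0 0 0 0'
python3 -m inch '0.0163 -0.0713 0 0 0 0; 0.0163 -0.0713 0 0 0 0; 0 0 0 0 0 0; 0 0 0 0 0 0; 0 0 0 0 0 0'
python3 - <<'E'
from workcell import optics
import cv2
from h import *
r=optics.read_camera("scene"); cv2.imwrite("pics/s1.png",r["pixels"][:,:,::-1])
for b in blobs(r,box=(380,720,-350,480)): print(*b)
go(494,-452,3,92)
E
```

```text
t: 9.93
ee_pos: [610.9, 157.4, 179.2]
orientation: [-0.017, 1.0, -0.0, -0.001]
wrist_force: [0.3, -0.2, 0.8]
opening: 87.7
grasp_force: 0.0
t: 10.35
ee_pos: [576.1, -22.9, 179.8]
orientation: [-0.016, 1.0, -0.0, -0.001]
wrist_force: [1.7, -0.7, 0.6]
opening: 87.8
grasp_force: 0.0
t: 10.77
ee_pos: [541.5, -202.3, 179.8]
orientation: [-0.016, 1.0, 0.0, -0.001]
wrist_force: [1.0, -0.6, 0.5]
opening: 87.9
grasp_force: 0.0
t: 11.18
ee_pos: [507.0, -381.6, 179.6]
orientation: [-0.016, 1.0, 0.0, -0.001]
wrist_force: [0.8, -0.3, 0.2]
opening: 87.5
grasp_force: 0.0
t: 11.6
ee_pos: [494.1, -451.1, 179.5]
orientation: [-0.017, 1.0, 0.001, -0.001]
wrist_force: [0.5, 0.7, -0.5]
opening: 87.9
grasp_force: 0.0
[146.  12.] 710 620 [ 424.5 -320.2] [16. 70.] 33.2
[237. 178.] 691 127 [ 435.8 -158.3] [43. 42.] 21.5
[192. 172.] 307 119 [ 427.2 -301.8] [27. 21.] 14.9
[336. 182.] 314 118 [430.  150.9] [21. 24.] 65.8
[388. 192.] 557 67 [437.3 314.2] [52. 87.] 71.4
[441. 206.] 606 133 [488.7 468. ] [17. 44.] 87.8
[367. 246.] 1432 41 [651.7 257.2] [ 88. 181.] 66.4
[201. 232.] 903 46 [ 632.6 -236.8] [ 79. 140.] 1.1
[278. 238.] 506 39 [628.1  -8. ] [ 86. 117.] 87.8
tool shift [ 0.0013 -0.004   0.3534] turn [ 0.0006 -0.0002  0.    ] shift after turn [ 0.0016 -0.0033  0.3535] t 11.65
```

View pics/s1.png

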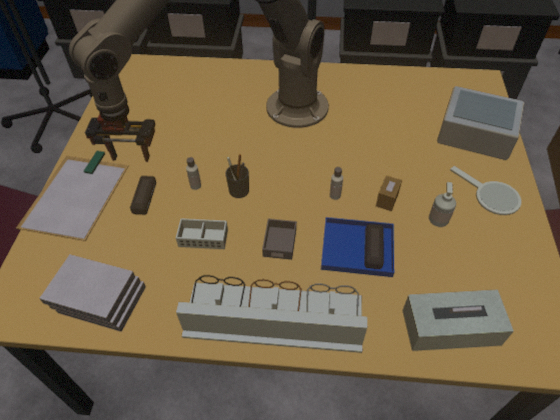

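The first case lies flat in the right-hand side of the tray at (375,245), and nothing else has moved. The gripper is above the second case at (143,194).

```bash
python3 -m inch '0.001 -0.003 0.06 0 0 0; 0 0 0.06 0 0 0; 0 0 0.06 0 0 0; 0 0 0.06 0 0 0; 0 0 0.04 0 0 0'
python3 -m inch '0 0 0.03 0 0 0; 0 0 0.02 0 0 0; 0 0 0 0 0 0; 0 0 0 0 0 0; 0 0 0 0 0 0'
python3 -c "
from h import go
go(494,-452,3,92)"
```

```text
t: 12.07
ee_pos: [494.0, -450.0, 37.6]
orientation: [-0.018, 1.0, 0.002, -0.001]
wrist_force: [0.2, -0.6, 0.1]
opening: 87.8
grasp_force: 0.0
t: 12.48
ee_pos: [494.7, -454.2, 17.1]
orientation: [-0.017, 1.0, -0.001, 0.001]
wrist_force: [0.4, 0.7, 0.4]
opening: 87.5
grasp_force: 0.0
tool shift [0.0012 0.0045 0.0282] turn [-0.0005  0.0006 -0.0002] shift after turn [0.0012 0.0044 0.0282] t 12.48
```

```bash
python3 -m inch '0 0.003 0.014 0 0 0; 0 0 0.013 0 0 0; 0 0 0 0 0 0; 0 0 0 0 0 0; 0 0 0 0 0 0'
python3 -m inch '0 0 0 0 0 0; 0 0 0 0 0 0; 0 0 0 0 0 0; 0 0 0 0 0 0; 0 0 0 0 0 0' -1
python3 -m inch '0 0 0 0 0 0; 0 0 0 0 0 0; 0 0 0 0 0 0; 0 0 0 0 0 0; 0 0 0 0 0 0'
python3 -m inch '0 0 -0.06 0 0 0; 0 0 -0.08 0 0 0; 0 0 -0.08 0 0 0; 0 0 -0.08 0 0 0; 0 0 -0.06 0 0 0'
python3 -m inch '0 0 0 0 0 0.023; 0 0 0 0 0 0; 0 0 0 0 0 0; 0 0 0 0 0 0'
python3 -c "
from h import go
go(629.3,176,180,87.8)"
```

```text
t: 12.9
ee_pos: [493.6, -452.2, 2.2]
orientation: [-0.017, 1.0, -0.0, -0.0]
wrist_force: [1.2, 0.7, 0.1]
opening: 87.8
grasp_force: 0.0
t: 13.32
ee_pos: [493.7, -452.2, 2.2]
orientation: [-0.017, 1.0, -0.0, 0.0]
wrist_force: [-0.6, 0.9, 0.2]
opening: 58.0
grasp_force: 0.0
t: 13.73
ee_pos: [493.7, -452.2, 2.2]
orientation: [-0.017, 1.0, -0.0, 0.0]
wrist_force: [-0.7, -0.6, 0.5]
opening: 51.9
grasp_force: 30.0
t: 14.15
ee_pos: [493.9, -452.7, 185.5]
orientation: [-0.017, 1.0, -0.001, 0.001]
wrist_force: [0.4, -2.2, -0.9]
opening: 51.6
grasp_force: 30.0
t: 14.48
ee_pos: [493.0, -451.1, 180.5]
orientation: [0.018, 1.0, 0.001, -0.001]
wrist_force: [-0.4, 0.0, -2.0]
opening: 51.9
grasp_force: 30.0
tool shift [-0.2271  1.2633  0.0027] turn [ 0.0006 -0.0008  0.0007] shift after turn [-2.2430e-01  1.2638e+00  9.0000e-04] t 14.48
```

```bash
python3 -m inch '-0.0125 0.0702 0 0 0 0; -0.0125 0.0702 0 0 0 0; -0.0125 0.0702 0 0 0 0; -0.0125 0.0702 0 0 0 0; -0.0125 0.0702 0 0 0 0'
python3 -m inch '-0.0125 0.0702 0 0 0 0; -0.0125 0.0702 0 0 0 0; -0.0125 0.0702 0 0 0 0; -0.0125 0.0702 0 0 0 0; -0.0125 0.0702 0 0 0 0'
python3 -m inch '-0.0125 0.0702 0 0 0 0; -0.0125 0.0702 0 0 0 0; -0.0125 0.0702 0 0 0 0; -0.0125 0.0702 0 0 0 0; -0.0125 0.0702 0 0 0 0'
python3 -m inch '-0.0125 0.0702 0 0 0 0; -0.0125 0.0702 0 0 0 0; -0.0125 0.0702 0 0 0 0; 0 0 0 0 0 0; 0 0 0 0 0 0'
python3 -m inch '0 0 0.06 0 0 0; 0 0 0.06 0 0 0; 0 0 0.06 0 0 0; 0 0 0.06 0 0 0; 0 0 0.04 0 0 0'
python3 -m inch '0 0 0 0 0 0; 0 0 0 0 0 0; 0 0 0 0 0 0'
python3 -c "
from h import go
go(629.3,176,6,87.8)"
```

```text
t: 14.9
ee_pos: [530.8, -275.9, 180.5]
orientation: [0.018, 1.0, 0.0, -0.001]
wrist_force: [1.0, 0.1, -1.4]
opening: 52.3
grasp_force: 30.0
t: 15.32
ee_pos: [568.7, -101.9, 180.7]
orientation: [0.018, 1.0, 0.0, -0.001]
wrist_force: [0.4, 0.9, -1.3]
opening: 51.7
grasp_force: 30.0
t: 15.73
ee_pos: [606.6, 72.0, 180.6]
orientation: [0.018, 1.0, -0.0, -0.001]
wrist_force: [-0.1, -0.5, -0.9]
opening: 51.6
grasp_force: 30.0
t: 16.15
ee_pos: [629.0, 178.0, 180.0]
orientation: [0.016, 1.0, -0.0, -0.002]
wrist_force: [-0.1, -0.6, -0.8]
opening: 51.9
grasp_force: 30.0
t: 16.57
ee_pos: [628.0, 172.1, 38.4]
orientation: [0.02, 1.0, -0.001, -0.002]
wrist_force: [0.4, 1.0, -1.0]
opening: 51.9
grasp_force: 30.0
t: 16.82
ee_pos: [631.0, 173.9, 43.2]
orientation: [0.02, 1.0, -0.0, 0.001]
wrist_force: [0.3, 0.8, -0.5]
opening: 52.1
grasp_force: 30.0
tool shift [0.0036 0.004  0.0744] turn [-0.      0.0004 -0.0002] shift after turn [0.0035 0.004  0.0744] t 16.82
```

```bash
python3 -m inch '0.0015 0.004 0.02 0 0 0; 0 0 0.02 0 0 0; 0 0 0.02 0 0 0; 0 0 0.008 0 0 0; 0 0 0 0 0 0'
python3 -m inch '0 0 0 0 0 0; 0 0 0 0 0 0; 0 0 0 0 0 0'
python3 -c "
from h import go
go(629.3,176,5.3,87.8)"
```

```text
t: 17.23
ee_pos: [628.3, 176.7, 6.6]
orientation: [0.019, 1.0, -0.0, -0.001]
wrist_force: [0.1, -0.0, -1.1]
opening: 51.9
grasp_force: 30.0
t: 17.48
ee_pos: [629.9, 177.1, 8.6]
orientation: [0.019, 1.0, 0.0, 0.0]
wrist_force: [0.3, 0.8, 0.1]
opening: 52.1
grasp_force: 30.0
tool shift [ 0.0012 -0.0022  0.0066] turn [0.0001 0.0002 0.0001] shift after turn [ 0.0012 -0.0022  0.0066] t 17.48
```

```bash
python3 -m inch '0 0 0.003 0 0 0; 0 0 0.003 0 0 0; 0 0 0 0 0 0; 0 0 0 0 0 0; 0 0 0 0 0 0'
python3 -m inch '0 0 0.001 0 0 0; 0 0 0 0 0 0; 0 0 0 0 0 0'
python3 -m inch '0 0 0 0 0 0; 0 0 0 0 0 0; 0 0 0 0 0 0; 0 0 0 0 0 0; 0 0 0 0 0 0' 0.45
python3 -m inch '0 0 -0.02 0 0 0; 0 0 -0.05 0 0 0; 0 0 -0.08 0 0 0; 0 0 -0.08 0 0 0; 0 0 -0.08 0 0 0'
python3 -m inch '0 0 -0.04 0 0 0; 0 0 0 0 0 0; 0 0 0 0 0 0; 0 0 0 0 0 0; 0 0 0 0 0 0' 0.45
python3 -c "
from h import go
go(430.3,150.7,190,-0)
go(430.3,150.7,190,90)"
```

```text
t: 17.9
ee_pos: [629.6, 177.0, 5.2]
orientation: [0.019, 1.0, 0.0, 0.0]
wrist_force: [0.1, 0.5, -0.4]
opening: 51.8
grasp_force: 30.0
t: 18.15
ee_pos: [629.5, 177.0, 5.1]
orientation: [0.019, 1.0, 0.0, 0.0]
wrist_force: [-2.3, 1.0, 5.7]
opening: 51.8
grasp_force: 30.0
t: 18.57
ee_pos: [629.5, 177.0, 4.5]
orientation: [0.019, 1.0, -0.0, -0.0]
wrist_force: [-0.6, -0.2, -0.2]
opening: 63.4
grasp_force: 0.0
t: 18.98
ee_pos: [629.2, 176.7, 161.9]
orientation: [0.019, 1.0, -0.0, -0.0]
wrist_force: [1.0, 0.3, 0.5]
opening: 63.9
grasp_force: 0.0
t: 19.4
ee_pos: [628.4, 176.7, 178.1]
orientation: [0.019, 1.0, -0.001, -0.001]
wrist_force: [-0.2, 0.0, -0.7]
opening: 63.6
grasp_force: 0.0
tool shift [ 0.394  -0.0671 -0.0227] turn [-9.000e-04 -4.000e-04  4.879e-01] shift after turn [-0.0521 -0.3962 -0.0238] t 19.4
tool shift [ 0.394  -0.0671 -0.0227] turn [-0.0003 -0.0009 -0.0121] shift after turn [ 0.3962 -0.0521 -0.0238] t 19.4
```

```bash
python3 -c "
from workcell import arm; print(arm.observe()['joints'].round(2))"
python3 -m inch '0 0 0 0 0 0.0375; 0 0 0 0 0 0.0375; 0 0 0 0 0 0.0375; 0 0 0 0 0 0.0375; 0 0 0 0 0 0.0375'
python3 -m inch '0 0 0 0 0 0.0375; 0 0 0 0 0 0.0375; 0 0 0 0 0 0.0375; 0 0 0 0 0 0.0375; 0 0 0 0 0 0.0375' 
python3 -m inch '0 0 0 0 0 0.0375; 0 0 0 0 0 0.0375; 0 0 0 0 0 0.0375; 0 0 0 0 0 0; 0 0 0 0 0 0'
python3 - <<'E'
from workcell import optics, arm
import cv2
from h import *
r=optics.read_camera("scene"); cv2.imwrite("pics/s2.png",r["pixels"][120:330,100:500,::-1].repeat(2,0).repeat(2,1))
print(arm.observe()['joints'].round(2)); go(430.3,150.7,190,0)
E
```

```text
[-0.55  0.49  0.25  1.67 -0.14  1.    1.28]
t: 19.82
ee_pos: [628.6, 176.6, 177.8]
orientation: [0.311, 0.95, -0.001, -0.001]
wrist_force: [0.2, 0.4, 0.0]
opening: 63.4
grasp_force: 0.0
t: 20.23
ee_pos: [628.6, 176.7, 177.9]
orientation: [0.574, 0.819, -0.001, -0.001]
wrist_force: [-0.3, 0.5, 0.7]
opening: 63.6
grasp_force: 0.0
t: 20.65
ee_pos: [628.8, 176.9, 178.3]
orientation: [0.705, 0.709, -0.001, -0.0]
wrist_force: [0.4, 0.2, -0.1]
opening: 63.8
grasp_force: 0.0
[-0.8   0.55  0.61  1.68 -0.36  1.03 -0.06]
tool shift [-0.0504 -0.3976 -0.0222] turn [-0.0005  0.0004  0.0016] shift after turn [-0.0523 -0.3973 -0.0229] t 20.7
```

View pics/s2.png

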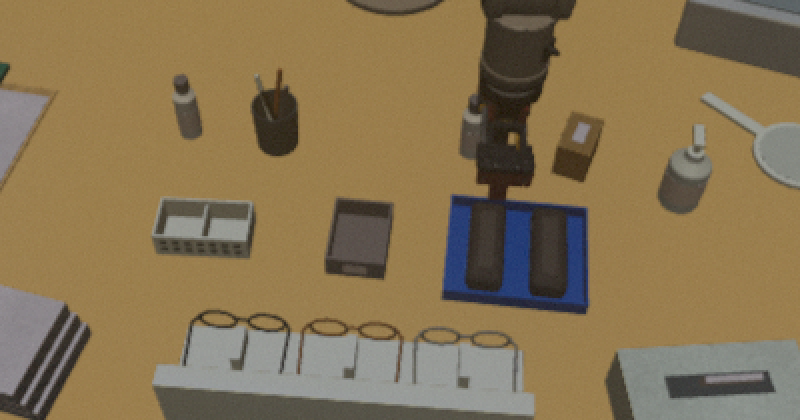

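Both cases lie flat and side by side in the tray, at crop positions (487,245) and (548,250). Bottles next.

```bash
python3 -m inch '-0.0065 -0.0497 0 0 0 0; -0.0065 -0.0497 0 0 0 0; -0.0065 -0.0497 0 0 0 0; -0.0065 -0.0497 0 0 0 0; -0.0065 -0.0497 0 0 0 0'
python3 -m inch '-0.0065 -0.0497 0 0 0 0; -0.0065 -0.0497 0 0 0 0; -0.0065 -0.0497 0 0 0 0; 0 0 0 0 0 0; 0 0 0 0 0 0'
python3 -m inch '0 0 0 0 0 0; 0 0 0 0 0 0'
python3 -c "
from h import go
go(430.3,150.7,51,0)"
```

```text
t: 21.12
ee_pos: [504.0, 160.1, 179.3]
orientation: [0.706, 0.709, -0.0, -0.0]
wrist_force: [-0.5, -0.8, 1.5]
opening: 63.7
grasp_force: 0.0
t: 21.53
ee_pos: [429.9, 150.9, 179.8]
orientation: [0.706, 0.709, 0.0, -0.001]
wrist_force: [0.0, -0.4, -0.3]
opening: 63.5
grasp_force: 0.0
t: 21.7
ee_pos: [432.0, 150.9, 179.9]
orientation: [0.706, 0.708, 0.0, 0.0]
wrist_force: [-0.1, 0.7, 1.1]
opening: 63.8
grasp_force: 0.0
tool shift [-0.0005 -0.0037  0.2578] turn [0.0004 0.     0.0006] shift after turn [-0.0005 -0.0034  0.2578] t 21.7
```

```bash
python3 -m inch '0 -0.002 0.04 0 0 0; 0 0 0.04 0 0 0; 0 0 0.04 0 0 0; 0 0 0.04 0 0 0; 0 0 0.04 0 0 0'
python3 -m inch '0 0 0.04 0 0 0; 0 0 0.015 0 0 0; 0 0 0 0 0 0; 0 0 0 0 0 0; 0 0 0 0 0 0'
python3 -c "
from h import go
go(430.3,150.7,51,0)"
```

```text
t: 22.12
ee_pos: [431.0, 150.7, 78.5]
orientation: [0.707, 0.708, 0.0, 0.001]
wrist_force: [0.6, 0.3, 0.0]
opening: 63.7
grasp_force: 0.0
t: 22.53
ee_pos: [430.8, 150.9, 52.9]
orientation: [0.707, 0.707, 0.001, 0.0]
wrist_force: [-0.3, -0.0, -0.6]
opening: 63.8
grasp_force: 0.0
tool shift [-0.0004 -0.0009  0.0038] turn [ 0.0004 -0.0002  0.0003] shift after turn [-0.0004 -0.0009  0.0039] t 22.53
```

```bash
python3 -m inch '0 0 0 0 0 0; 0 0 0 0 0 0; 0 0 0 0 0 0; 0 0 0 0 0 0; 0 0 0 0 0 0' -1
python3 -m inch '0 0 0 0 0 0; 0 0 0 0 0 0; 0 0 0 0 0 0; 0 0 0 0 0 0; 0 0 0 0 0 0'
python3 -c "from workcell import arm; print(arm.observe()['ee_pos'])"
python3 -m inch '0 0 -0.04 0 0 0; 0 0 -0.06 0 0 0; 0 0 -0.07 0 0 0; 0 0 -0.07 0 0 0; 0 0 -0.06 0 0 0'
python3 -m inch '0 0 0 0 0 0; 0 0 0 0 0 0; 0 0 0 0 0 0'
python3 -c "
from h import go
go(632.2,-202.7,200,0.8)"
```

```text
t: 22.95
ee_pos: [429.9, 151.0, 52.5]
orientation: [0.707, 0.708, 0.0, -0.0]
wrist_force: [-0.2, 0.1, 3.6]
opening: 35.5
grasp_force: 30.0
t: 23.37
ee_pos: [429.9, 151.0, 52.4]
orientation: [0.707, 0.708, 0.0, -0.0]
wrist_force: [-1.6, 0.3, 5.8]
opening: 35.5
grasp_force: 30.0
[429.8763345  150.96718663  52.44149446]
t: 23.78
ee_pos: [429.7, 150.2, 203.8]
orientation: [0.707, 0.707, -0.0, 0.0]
wrist_force: [0.4, 0.5, -0.2]
opening: 35.7
grasp_force: 30.0
t: 24.03
ee_pos: [429.0, 150.7, 201.4]
orientation: [0.707, 0.708, -0.0, -0.0]
wrist_force: [-0.6, 0.6, -0.3]
opening: 35.8
grasp_force: 30.0
tool shift [-0.7075  0.4052  0.0025] turn [-0.0003  0.     -0.0039] shift after turn [-0.7125  0.3965  0.0028] t 24.03
```

```bash
python3 -m inch '0 0 0 0 0 -0.004; -0.0548 0.0305 0 0 0 0; -0.0548 0.0305 0 0 0 0; -0.0548 0.0305 0 0 0 0; -0.0548 0.0305 0 0 0 0'
python3 -m inch '-0.0548 0.0305 0 0 0 0; -0.0548 0.0305 0 0 0 0; -0.0548 0.0305 0 0 0 0; -0.0548 0.0305 0 0 0 0; -0.0548 0.0305 0 0 0 0'
python3 -m inch '-0.0548 0.0305 0 0 0 0; -0.0548 0.0305 0 0 0 0; -0.0548 0.0305 0 0 0 0; -0.0548 0.0305 0 0 0 0; 0 0 0 0 0 0'
python3 -m inch '0 0 0.04 0 0 0; 0 0 0.04 0 0 0; 0 0 0 0 0 0; 0 0 0 0 0 0; 0 0 0 0 0 0'
python3 -c "
from h import go
go(632.2,-202.7,57,0.8)"
```

```text
t: 24.45
ee_pos: [491.8, 40.6, 200.7]
orientation: [0.702, 0.712, -0.001, -0.0]
wrist_force: [-0.2, 0.2, -1.1]
opening: 35.3
grasp_force: 30.0
t: 24.87
ee_pos: [569.9, -95.4, 200.0]
orientation: [0.702, 0.712, -0.001, -0.001]
wrist_force: [-0.6, 0.3, -1.3]
opening: 35.7
grasp_force: 30.0
t: 25.28
ee_pos: [632.8, -209.5, 200.0]
orientation: [0.704, 0.71, -0.002, 0.001]
wrist_force: [-0.4, 0.8, -0.6]
opening: 35.5
grasp_force: 30.0
t: 25.7
ee_pos: [632.7, -202.7, 162.0]
orientation: [0.702, 0.712, -0.0, -0.0]
wrist_force: [-0.7, -0.4, -1.6]
opening: 35.6
grasp_force: 30.0
tool shift [ 1.000e-04 -8.000e-04  2.101e-01] turn [-0.0003  0.0001 -0.    ] shift after turn [ 1.000e-04 -1.000e-03  2.101e-01] t 25.7
```

```bash
python3 -m inch '0 0 0.04 0 0 0; 0 0 0.04 0 0 0; 0 0 0.04 0 0 0; 0 0 0.04 0 0 0; 0 0 0.02 0 0 0'
python3 -m inch '0 0 0.01 0 0 0; 0 0 0 0 0 0; 0 0 0 0 0 0; 0 0 0 0 0 0; 0 0 0 0 0 0'
python3 -c "
from h import go
go(632.2,-202.7,57,0.8)"
```

```text
t: 26.12
ee_pos: [632.5, -202.1, 71.0]
orientation: [0.702, 0.712, -0.0, -0.001]
wrist_force: [-0.5, 0.6, -0.2]
opening: 35.9
grasp_force: 30.0
t: 26.53
ee_pos: [633.7, -203.0, 68.4]
orientation: [0.702, 0.712, 0.001, 0.001]
wrist_force: [-0.5, 0.0, -0.7]
opening: 35.7
grasp_force: 30.0
tool shift [ 0.0007 -0.0029  0.0229] turn [ 0.0006  0.0001 -0.0001] shift after turn [ 0.0007 -0.0029  0.0229] t 26.53
```

```bash
python3 -m inch '0 -0.001 0.007 0 0 0; 0 0 0.007 0 0 0; 0 0 0.007 0 0 0; 0 0 0 0 0 0; 0 0 0 0 0 0'
python3 -m inch '0 0 0 0 0 0; 0 0 0 0 0 0; 0 0 0 0 0 0'
```

```text
t: 26.95
ee_pos: [632.2, -202.7, 56.3]
orientation: [0.702, 0.712, -0.0, -0.0]
wrist_force: [-0.5, 0.4, -0.9]
opening: 35.4
grasp_force: 30.0
t: 27.2
ee_pos: [632.3, -202.7, 56.6]
orientation: [0.702, 0.712, -0.0, -0.0]
wrist_force: [-0.2, -0.3, -1.0]
opening: 35.9
grasp_force: 30.0
```

```bash
python3 -m inch '0 0 0.001 0 0 0; 0 0 0.001 0 0 0; 0 0 0 0 0 0; 0 0 0 0 0 0'
python3 -m inch '0 0 0 0 0 0; 0 0 0 0 0 0; 0 0 0 0 0 0; 0 0 0 0 0 0; 0 0 0 0 0 0' 0.4
python3 -m inch '0 0 -0.02 0 0 0; 0 0 -0.05 0 0 0; 0 0 -0.07 0 0 0; 0 0 -0.07 0 0 0; 0 0 -0.06 0 0 0'
python3 -m inch '0 0 0 0 0 0; 0 0 0 0 0 0; 0 0 0 0 0 0'
python3 -c "
from h import go
go(426,-301.2,190,0.8)"
```

```text
t: 27.53
ee_pos: [632.4, -202.8, 56.2]
orientation: [0.702, 0.712, 0.0, 0.0]
wrist_force: [-1.4, -0.1, 4.7]
opening: 35.6
grasp_force: 30.0
t: 27.95
ee_pos: [632.3, -202.7, 55.5]
orientation: [0.702, 0.712, -0.0, -0.0]
wrist_force: [-1.0, 0.2, 0.6]
opening: 61.0
grasp_force: 0.0
t: 28.37
ee_pos: [632.4, -203.3, 193.6]
orientation: [0.702, 0.712, 0.0, 0.001]
wrist_force: [1.1, 0.6, -0.2]
opening: 61.2
grasp_force: 0.0
t: 28.62
ee_pos: [632.0, -202.3, 190.5]
orientation: [0.702, 0.712, 0.0, -0.0]
wrist_force: [-0.4, -0.4, -0.0]
opening: 61.3
grasp_force: 0.0
tool shift [-0.192  -0.4148  0.001 ] turn [-0.0001 -0.0002 -0.    ] shift after turn [-0.192  -0.4148  0.001 ] t 28.62
```

```bash
python3 -m inch '-0.024 -0.0518 0 0 0 0; -0.024 -0.0518 0 0 0 0; -0.024 -0.0518 0 0 0 0; -0.024 -0.0518 0 0 0 0; -0.024 -0.0518 0 0 0 0'
python3 -m inch '-0.024 -0.0518 0 0 0 0; -0.024 -0.0518 0 0 0 0; -0.024 -0.0518 0 0 0 0; 0 0 0 0 0 0; 0 0 0 0 0 0'
python3 -m inch '0 0 0 0 0 0; 0 0 0 0 0 0; 0 0 0 0 0 0; 0 0 0 0 0 0'
python3 -c "
from h import go
go(426,-301.4,52,0.8)"
```

```text
t: 29.03
ee_pos: [501.5, -264.3, 189.1]
orientation: [0.702, 0.712, -0.001, -0.001]
wrist_force: [0.2, -0.0, 1.1]
opening: 61.2
grasp_force: 0.0
t: 29.45
ee_pos: [424.5, -301.7, 189.8]
orientation: [0.703, 0.711, -0.0, -0.001]
wrist_force: [0.9, -0.9, 0.2]
opening: 61.5
grasp_force: 0.0
t: 29.78
ee_pos: [427.2, -301.0, 190.4]
orientation: [0.702, 0.713, -0.0, -0.0]
wrist_force: [-0.7, 0.5, -0.4]
opening: 61.2
grasp_force: 0.0
tool shift [-0.0007 -0.0023  0.2767] turn [-0.0002  0.      0.0004] shift after turn [-0.0008 -0.0025  0.2767] t 29.78
```

```bash
python3 -m inch '0 -0.001 0.04 0 0 0; 0 0 0.04 0 0 0; 0 0 0.04 0 0 0; 0 0 0.04 0 0 0; 0 0 0.04 0 0 0'
python3 -m inch '0 0 0.04 0 0 0; 0 0 0.034 0 0 0; 0 0 0 0 0 0; 0 0 0 0 0 0; 0 0 0 0 0 0'
python3 -m inch '0 0 0 0 0 0; 0 0 0 0 0 0; 0 0 0 0 0 0; 0 0 0 0 0 0; 0 0 0 0 0 0' -1
python3 -m inch '0 0 0 0 0 0; 0 0 0 0 0 0; 0 0 0 0 0 0; 0 0 0 0 0 0; 0 0 0 0 0 0'
python3 -m inch '0 0 -0.04 0 0 0; 0 0 -0.06 0 0 0; 0 0 -0.07 0 0 0; 0 0 -0.07 0 0 0; 0 0 -0.07 0 0 0'
python3 -m inch '0 0 0 0 0 0; 0 0 0 0 0 0; 0 0 0 0 0 0'
python3 -c "
from h import go
go(633.2,-269.7,210,0.8)"
```

```text
t: 30.2
ee_pos: [426.5, -301.2, 89.6]
orientation: [0.702, 0.712, -0.0, 0.0]
wrist_force: [0.5, 0.5, -0.8]
opening: 61.3
grasp_force: 0.0
t: 30.62
ee_pos: [426.6, -301.9, 54.3]
orientation: [0.702, 0.712, 0.0, 0.0]
wrist_force: [0.1, -0.8, -0.2]
opening: 61.2
grasp_force: 0.0
t: 31.03
ee_pos: [426.3, -301.6, 54.0]
orientation: [0.702, 0.712, 0.0, 0.0]
wrist_force: [0.2, 0.1, 2.5]
opening: 35.7
grasp_force: 29.9
t: 31.45
ee_pos: [426.3, -301.7, 54.0]
orientation: [0.702, 0.712, 0.0, 0.0]
wrist_force: [-1.3, 0.6, 5.7]
opening: 35.8
grasp_force: 29.9
t: 31.87
ee_pos: [425.2, -301.4, 209.6]
orientation: [0.702, 0.712, -0.0, -0.001]
wrist_force: [0.5, 0.1, -1.7]
opening: 35.4
grasp_force: 29.9
t: 32.12
ee_pos: [425.6, -300.8, 207.8]
orientation: [0.702, 0.712, 0.0, -0.001]
wrist_force: [0.3, -0.2, -1.3]
opening: 35.2
grasp_force: 29.9
tool shift [ 0.0564  0.416  -0.0046] turn [-0.0002 -0.0003  0.0001] shift after turn [ 0.0565  0.416  -0.0044] t 32.12
```

```bash
python3 -m inch '0.007 0.052 0 0 0 0; 0.007 0.052 0 0 0 0; 0.007 0.052 0 0 0 0; 0.007 0.052 0 0 0 0; 0.007 0.052 0 0 0 0'
python3 -m inch '0.007 0.052 0 0 0 0; 0.007 0.052 0 0 0 0; 0.007 0.052 0 0 0 0; 0 0 0 0 0 0; 0 0 0 0 0 0'
python3 -m inch '0 0 0.04 0 0 0; 0 0 0.04 0 0 0; 0 0 0 0 0 0; 0 0 0 0 0 0; 0 0 0 0 0 0'
python3 -c "
from h import go
go(633.2,-269.7,58,0.8)"
```

```text
t: 32.53
ee_pos: [555.8, -281.3, 206.0]
orientation: [0.702, 0.712, -0.001, -0.002]
wrist_force: [0.7, -0.5, -0.6]
opening: 35.5
grasp_force: 29.9
t: 32.95
ee_pos: [633.5, -269.6, 205.4]
orientation: [0.702, 0.713, -0.001, -0.002]
wrist_force: [-0.9, -0.8, -1.2]
opening: 35.5
grasp_force: 29.9
t: 33.37
ee_pos: [632.9, -271.4, 169.1]
orientation: [0.703, 0.712, -0.0, -0.0]
wrist_force: [-0.5, -0.2, -0.9]
opening: 35.7
grasp_force: 29.9
tool shift [0.0034 0.0007 0.2222] turn [-0.0001  0.0001 -0.0005] shift after turn [0.0034 0.0006 0.2222] t 33.37
```

```bash
python3 -m inch '0.0025 0 0.04 0 0 0; 0 0 0.04 0 0 0; 0 0 0.04 0 0 0; 0 0 0.04 0 0 0; 0 0 0.03 0 0 0'
python3 -m inch '0 0 0.01 0 0 0; 0 0 0 0 0 0; 0 0 0 0 0 0; 0 0 0 0 0 0; 0 0 0 0 0 0'
python3 -c "
from h import go
go(633.2,-269.7,58,0.8)"
```

```text
t: 33.78
ee_pos: [633.6, -269.6, 73.4]
orientation: [0.702, 0.712, 0.0, 0.0]
wrist_force: [0.4, 0.1, -1.1]
opening: 35.4
grasp_force: 29.9
t: 34.2
ee_pos: [634.4, -270.0, 70.1]
orientation: [0.702, 0.712, 0.0, 0.001]
wrist_force: [-0.0, 0.8, -0.8]
opening: 35.6
grasp_force: 29.9
tool shift [ 0.0006 -0.0024  0.0241] turn [ 0.0006  0.0002 -0.0001] shift after turn [ 0.0005 -0.0023  0.0241] t 34.2
```

```bash
python3 -m inch '0 -0.001 0.008 0 0 0; 0 0 0.008 0 0 0; 0 0 0.006 0 0 0; 0 0 0 0 0 0; 0 0 0 0 0 0'
python3 -m inch '0 0 0.001 0 0 0; 0 0 0.001 0 0 0; 0 0 0 0 0 0; 0 0 0 0 0 0; 0 0 0 0 0 0'
```

```text
t: 34.62
ee_pos: [632.7, -269.7, 57.8]
orientation: [0.702, 0.712, -0.0, -0.0]
wrist_force: [-1.7, 0.3, 3.9]
opening: 35.9
grasp_force: 30.0
t: 35.03
ee_pos: [632.8, -269.8, 57.8]
orientation: [0.702, 0.712, 0.0, -0.0]
wrist_force: [-4.8, 0.8, 9.3]
opening: 35.7
grasp_force: 30.0
```

Contact (9 N) shows the bottle is standing on the pocket floor, so I'll release it and retreat.

```bash
python3 -m inch '0 0 0 0 0 0; 0 0 0 0 0 0; 0 0 0 0 0 0; 0 0 0 0 0 0; 0 0 0 0 0 0' 0.4
python3 -m inch '0 0 -0.02 0 0 0; 0 0 -0.05 0 0 0; 0 0 -0.07 0 0 0; 0 0 -0.07 0 0 0; 0 0 -0.06 0 0 0'
python3 -m inch '0 0 -0.03 0 0 0; 0 0 0 0 0 0; 0 0 0 0 0 0; 0 0 0 0 0 0' 1
python3 - <<'E'
from workcell import optics, arm
import cv2
from h import *
r=optics.read_camera("scene"); cv2.imwrite("pics/s3.png",r["pixels"][120:330,100:500,::-1].repeat(2,0).repeat(2,1))
for b in blobs(r,box=(380,720,-350,480)): print(*b)
print(arm.observe()['joints'].round(2)); go(437.3,314.4,200,71.7)
E
```

```text
t: 35.45
ee_pos: [633.1, -269.3, 56.3]
orientation: [0.702, 0.712, -0.0, -0.0]
wrist_force: [-0.5, 0.6, -0.8]
opening: 60.7
grasp_force: 0.0
t: 35.87
ee_pos: [633.2, -270.0, 194.6]
orientation: [0.702, 0.712, 0.0, 0.001]
wrist_force: [0.6, 0.2, -0.1]
opening: 61.4
grasp_force: 0.0
t: 36.2
ee_pos: [632.5, -268.9, 205.7]
orientation: [0.702, 0.712, -0.0, -0.001]
wrist_force: [-0.8, 0.4, -1.1]
opening: 84.5
grasp_force: 0.0
[177.  83.] 9397 653 [ 502.1 -135.5] [ 64. 145.] 16.3
[237. 177.] 680 128 [ 436.3 -157.8] [46. 42.] 22.9
[388. 192.] 553 67 [436.3 314.4] [52. 86.] 71.0
[441. 206.] 610 133 [491.4 468.5] [17. 45.] 87.4
[201. 230.] 1359 121 [ 632.9 -236. ] [89. 24.] 88.0
[358. 245.] 2207 41 [633.2 219.1] [138. 143.] 87.8
[278. 238.] 500 39 [628.4  -8. ] [ 87. 118.] 87.9
[-0.17  0.61  0.74  1.57 -0.44  1.13  0.69]
tool shift [ 1.1717 -0.3739  0.0124] turn [-0.0004 -0.0007 -0.3939] shift after turn [0.7366 0.9849 0.0103] t 36.25
```

View pics/s3.png

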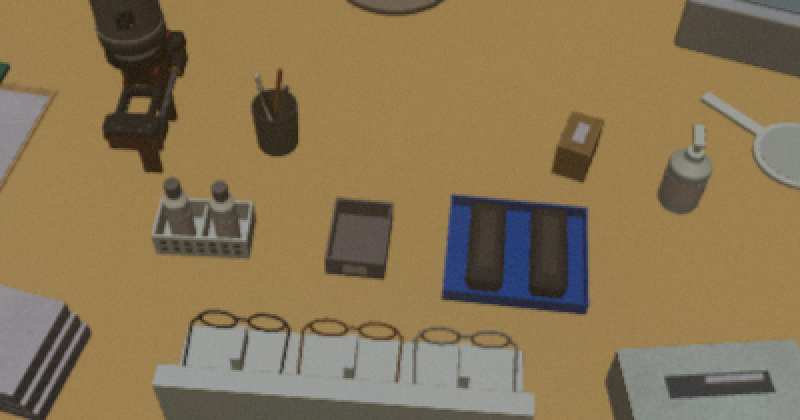

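Both bottles stand upright, one in each basket pocket, at (180,210) and (224,212). The carton is untouched at (578,147), so it goes next.

```bash
python3 -m inch '0 0 0 0 0 -0.0358; 0 0 0 0 0 -0.0358; 0 0 0 0 0 -0.0358; 0 0 0 0 0 -0.0358; 0 0 0 0 0 -0.0358'
python3 -m inch '0 0 0 0 0 -0.0358; 0 0 0 0 0 -0.0358; 0 0 0 0 0 -0.0358; 0 0 0 0 0 -0.0358; 0 0 0 0 0 -0.0358'
python3 -m inch '0 0 0 0 0 -0.0358; 0 0 0 0 0 0; 0.0368 0.0492 0 0 0 0; 0.0368 0.0492 0 0 0 0; 0.0368 0.0492 0 0 0 0'
python3 -m inch '0.0368 0.0492 0 0 0 0; 0.0368 0.0492 0 0 0 0; 0.0368 0.0492 0 0 0 0; 0.0368 0.0492 0 0 0 0; 0.0368 0.0492 0 0 0 0'
python3 -m inch '0.0368 0.0492 0 0 0 0; 0.0368 0.0492 0 0 0 0; 0.0368 0.0492 0 0 0 0; 0.0368 0.0492 0 0 0 0; 0.0368 0.0492 0 0 0 0'
python3 -m inch '0.0368 0.0492 0 0 0 0; 0.0368 0.0492 0 0 0 0; 0.0368 0.0492 0 0 0 0; 0.0368 0.0492 0 0 0 0; 0.0368 0.0492 0 0 0 0'
python3 -m inch '0.0368 0.0492 0 0 0 0; 0.0368 0.0492 0 0 0 0; 0 0 0 0 0 0; 0 0 0 0 0 0; 0 0 0 0 0 0'
python3 -c "
from h import go
go(436.8,314.5,40,71.7)"
```

```text
t: 36.67
ee_pos: [632.3, -269.0, 204.8]
orientation: [0.475, 0.88, -0.0, -0.001]
wrist_force: [0.8, 0.7, 0.1]
opening: 87.9
grasp_force: 0.0
t: 37.08
ee_pos: [632.2, -269.0, 204.8]
orientation: [0.212, 0.977, 0.0, -0.002]
wrist_force: [0.2, -0.3, -0.1]
opening: 87.7
grasp_force: 0.0
t: 37.5
ee_pos: [602.7, -181.3, 205.3]
orientation: [0.162, 0.987, -0.0, -0.001]
wrist_force: [0.3, 1.3, 0.2]
opening: 87.8
grasp_force: 0.0
t: 37.92
ee_pos: [554.0, -34.9, 205.7]
orientation: [0.161, 0.987, -0.0, -0.001]
wrist_force: [1.2, -0.2, 0.1]
opening: 87.7
grasp_force: 0.0
t: 38.33
ee_pos: [505.3, 110.6, 205.8]
orientation: [0.161, 0.987, -0.0, -0.001]
wrist_force: [-0.0, 0.5, -0.5]
opening: 87.7
grasp_force: 0.0
t: 38.75
ee_pos: [456.7, 256.1, 205.8]
orientation: [0.161, 0.987, -0.001, -0.001]
wrist_force: [0.6, -0.7, 0.0]
opening: 88.3
grasp_force: 0.0
t: 39.17
ee_pos: [438.4, 312.2, 205.9]
orientation: [0.161, 0.987, -0.001, -0.0]
wrist_force: [-0.2, -0.4, -0.3]
opening: 88.0
grasp_force: 0.0
tool shift [0.0043 0.0039 0.3317] turn [-0.0006 -0.0001 -0.001 ] shift after turn [0.0045 0.0033 0.3317] t 39.17
```

```bash
python3 -m inch '0.004 0.0035 0.05 0 0 0; 0 0 0.06 0 0 0; 0 0 0.06 0 0 0; 0 0 0.06 0 0 0; 0 0 0.05 0 0 0'
python3 -m inch '0 0 0.03 0 0 0; 0 0 0.018 0 0 0; 0 0 0 0 0 0; 0 0 0 0 0 0; 0 0 0 0 0 0'
python3 -c "
from h import go
go(436.8,314.5,40,71.7)"
```

```text
t: 39.58
ee_pos: [437.4, 313.1, 64.8]
orientation: [0.162, 0.987, -0.001, -0.0]
wrist_force: [-0.1, 0.1, -0.7]
opening: 87.7
grasp_force: 0.0
t: 40.0
ee_pos: [438.2, 315.6, 43.8]
orientation: [0.16, 0.987, 0.001, 0.001]
wrist_force: [-0.2, -0.0, -0.4]
opening: 87.7
grasp_force: 0.0
tool shift [ 0.0019 -0.003   0.0075] turn [ 0.0005  0.0003 -0.0006] shift after turn [ 0.0019 -0.003   0.0075] t 40.0
```

```bash
python3 -m inch '0.001 -0.001 0.004 0 0 0; 0 0 0 0 0 0; 0 0 0 0 0 0; 0 0 0 0 0 0; 0 0 0 0 0 0' -1
python3 -m inch '0 0 0 0 0 0; 0 0 0 0 0 0; 0 0 0 0 0 0; 0 0 0 0 0 0; 0 0 0 0 0 0'
python3 -m inch '0 0 0 0 0 0; 0 0 0 0 0 0; 0 0 -0.04 0 0 0; 0 0 -0.06 0 0 0; 0 0 -0.06 0 0 0'
python3 -m inch '0 0 -0.05 0 0 0; 0 0 -0.04 0 0 0; 0 0 0 0 0 -0.031; 0 0 0 0 0 -0.031; 0 0 0 0 0 -0.031'
python3 -m inch '0 0 0 0 0 0; 0 0 0 0 0 0; 0 0 0 0 0 0'
python3 -c "
from h import go
go(628.2,-7.6,160,88.1)"
```

```text
t: 40.42
ee_pos: [436.6, 315.5, 40.9]
orientation: [0.159, 0.987, 0.0, 0.0]
wrist_force: [0.3, 1.7, -0.4]
opening: 57.9
grasp_force: 0.0
t: 40.83
ee_pos: [436.5, 315.4, 40.8]
orientation: [0.159, 0.987, 0.0, 0.0]
wrist_force: [-0.5, -1.2, 4.2]
opening: 51.8
grasp_force: 30.0
t: 41.25
ee_pos: [435.6, 314.4, 120.4]
orientation: [0.159, 0.987, -0.001, -0.001]
wrist_force: [0.9, 0.5, -0.6]
opening: 52.1
grasp_force: 30.0
t: 41.67
ee_pos: [436.3, 315.2, 165.7]
orientation: [0.011, 1.0, 0.0, 0.0]
wrist_force: [-1.0, -0.1, -1.6]
opening: 52.3
grasp_force: 30.0
t: 41.92
ee_pos: [436.4, 315.0, 165.3]
orientation: [0.015, 1.0, -0.0, -0.0]
wrist_force: [-0.5, 0.1, -0.4]
opening: 51.6
grasp_force: 30.0
tool shift [-0.4033 -0.6332  0.0107] turn [-0.0002 -0.0002  0.0008] shift after turn [-0.4049 -0.6322  0.0106] t 41.92
```

```bash
python3 -m inch '-0.027 -0.0421 0 0 0 0; -0.027 -0.0421 0 0 0 0; -0.027 -0.0421 0 0 0 0; -0.027 -0.0421 0 0 0 0; -0.027 -0.0421 0 0 0 0'
python3 -m inch '-0.027 -0.0421 0 0 0 0; -0.027 -0.0421 0 0 0 0; -0.027 -0.0421 0 0 0 0; -0.027 -0.0421 0 0 0 0; -0.027 -0.0421 0 0 0 0'
python3 -m inch '-0.027 -0.0421 0 0 0 0; -0.027 -0.0421 0 0 0 0; -0.027 -0.0421 0 0 0 0; -0.027 -0.0421 0 0 0 0; -0.027 -0.0421 0 0 0 0'
python3 -m inch '0 0 0 0 0 0; 0 0 0.03 0 0 0; 0 0 0 0 0 0; 0 0 0 0 0 0; 0 0 0 0 0 0'
python3 -c "
from h import go
go(628.2,-7.6,45,88.1)"
```

```text
t: 42.33
ee_pos: [501.4, 207.2, 165.5]
orientation: [0.015, 1.0, -0.0, -0.0]
wrist_force: [0.2, 0.3, -0.7]
opening: 51.8
grasp_force: 30.0
t: 42.75
ee_pos: [566.0, 100.1, 165.4]
orientation: [0.015, 1.0, -0.0, -0.0]
wrist_force: [1.1, 0.3, -0.5]
opening: 51.5
grasp_force: 30.0
t: 43.17
ee_pos: [630.5, -7.0, 165.3]
orientation: [0.015, 1.0, -0.0, -0.0]
wrist_force: [0.8, -0.4, -1.1]
opening: 51.8
grasp_force: 30.0
t: 43.58
ee_pos: [629.9, -5.2, 150.7]
orientation: [0.014, 1.0, 0.0, -0.0]
wrist_force: [0.2, -0.5, -0.8]
opening: 51.9
grasp_force: 30.0
tool shift [ 0.0032 -0.0049  0.2115] turn [ 0.     -0.0002  0.0018] shift after turn [ 0.0033 -0.0049  0.2115] t 43.58
```

```bash
python3 -m inch '0.003 -0.004 0.04 0 0 0.001; 0 0 0.04 0 0 0; 0 0 0.04 0 0 0; 0 0 0.04 0 0 0; 0 0 0.02 0 0 0'
python3 -m inch '0 0 0.01 0 0 0; 0 0 0 0 0 0; 0 0 0 0 0 0; 0 0 0 0 0 0; 0 0 0 0 0 0'
python3 -c "
from h import go
go(628.2,-7.6,45,88.1)"
```

```text
t: 44.0
ee_pos: [627.6, -7.2, 59.1]
orientation: [0.015, 1.0, 0.0, -0.001]
wrist_force: [-1.1, -0.2, -1.7]
opening: 51.6
grasp_force: 30.0
t: 44.42
ee_pos: [629.5, -7.9, 56.9]
orientation: [0.015, 1.0, 0.0, 0.001]
wrist_force: [-0.4, -1.1, -0.6]
opening: 51.7
grasp_force: 30.0
tool shift [0.0027 0.0005 0.0238] turn [0.0001 0.0006 0.0007] shift after turn [0.0026 0.0005 0.0238] t 44.42
```

```bash
python3 -m inch '0.001 0 0.008 0 0 0; 0 0 0.008 0 0 0; 0 0 0.006 0 0 0; 0 0 0 0 0 0; 0 0 0 0 0 0'
python3 -m inch '0 0 0.001 0 0 0; 0 0 0.001 0 0 0; 0 0 0 0 0 0; 0 0 0 0 0 0; 0 0 0 0 0 0'
```

```text
t: 44.83
ee_pos: [628.1, -7.9, 44.7]
orientation: [0.015, 1.0, 0.0, -0.0]
wrist_force: [-1.0, 0.2, 2.5]
opening: 52.1
grasp_force: 30.0
t: 45.25
ee_pos: [628.1, -7.9, 44.7]
orientation: [0.016, 1.0, 0.0, 0.0]
wrist_force: [-3.6, -0.1, 10.3]
opening: 51.6
grasp_force: 30.0
```

```bash
python3 -m inch '0 0 0 0 0 0; 0 0 0 0 0 0; 0 0 0 0 0 0; 0 0 0 0 0 0; 0 0 0 0 0 0' 0.5
python3 -m inch '0 0 -0.02 0 0 0; 0 0 -0.05 0 0 0; 0 0 -0.07 0 0 0; 0 0 -0.07 0 0 0; 0 0 -0.07 0 0 0'
python3 -m inch '0 0 -0.03 0 0 0; 0 0 0 0 0 0; 0 0 0 0 0 0; 0 0 0 0 0 0; 0 0 0 0 0 0'
python3 - <<'E'
from workcell import optics, arm
import cv2
from h import *
r=optics.read_camera("scene"); cv2.imwrite("pics/s4.png",r["pixels"][120:330,100:500,::-1].repeat(2,0).repeat(2,1))
for b in blobs(r,box=(380,720,-350,480)): print(*b)
E
```

```text
t: 45.67
ee_pos: [628.0, -7.9, 43.4]
orientation: [0.015, 1.0, -0.0, -0.0]
wrist_force: [-0.4, -0.2, 0.8]
opening: 66.1
grasp_force: 0.0
t: 46.08
ee_pos: [627.8, -8.1, 185.7]
orientation: [0.016, 1.0, -0.0, -0.0]
wrist_force: [0.3, -0.6, -0.1]
opening: 65.8
grasp_force: 0.0
t: 46.5
ee_pos: [627.0, -7.8, 197.1]
orientation: [0.015, 1.0, -0.0, -0.001]
wrist_force: [-0.2, 0.0, -0.4]
opening: 66.1
grasp_force: 0.0
[276. 103.] 8949 650 [497.   1.] [83. 86.] 2.6
[441. 206.] 612 133 [491.8 468.4] [18. 40.] 85.5
[201. 230.] 1359 121 [ 633.  -236.1] [90. 24.] 89.2
[278. 236.] 995 71 [628.3  -8.8] [52. 83.] 88.4
[358. 245.] 2198 41 [636.2 203.7] [168. 152.] 88.0
```

View pics/s4.png

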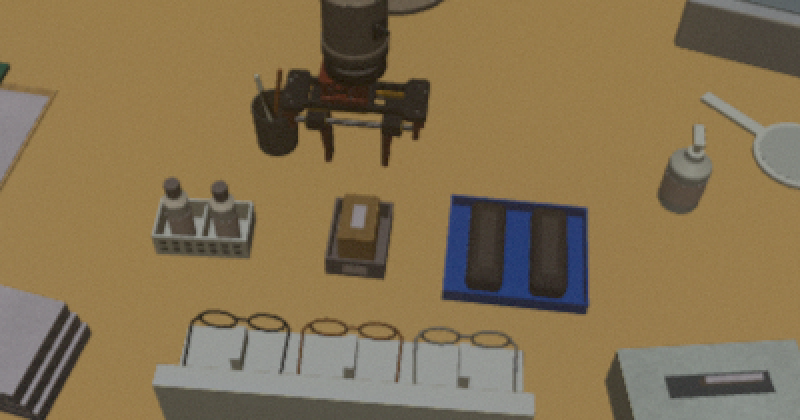

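The carton stands upright in the tub (358,225), both bottles are in the basket, and both cases lie flat in the tray. The pump and pen cup are where they started, and the gripper is clear of everything.

```bash
python3 -c "
from workcell import arm; print(arm.finish_job())"
```

```text
the job is handed in; nothing more can be done
None
```

I handed the job in at about 46.5 s of robot time: both cases are flat in the tray, one bottle stands in each basket pocket, the carton stands in the tub, and the pump and pen cup are undisturbed.

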